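# Run a fingertip along the gate's safety edge

### The arm

A 7-joint arm with a two-finger parallel gripper is mounted at the origin on the work surface. World frame = base frame: x ahead of the robot, y to its left, z up, the work surface at z = 0. Lengths are in m, angles in rad, forces in N, time in s.
With the tool pointing down it reaches from about 0.4 to 0.85 m from the base axis. Payload 4.5 kg.
Tool frame: the origin (TCP) lies on the mounting face of the last link; the fingertips stand 166 mm ahead of it and the grasp point (between the pads) lies 147 mm ahead of it; y points along the fingers, z is the direction in which the jaws open and shut, and the axes are right-handed (so a half turn about y gives the same grasp; the last joint's range is limited). The gripper opens to 88 mm and grips with 3 to 60 N. Pads are 18 mm wide; open, the fingers measure 123 mm over their backs; the gripper's body (75 mm by 187 mm) begins 45 mm behind the grasp point.
Start: joints at [1.226, 0.689, -0.195, 1.565, 0.157, 0.902, -0.215], TCP at [0.231, -0.581, 0.405] pointing down, gripper open.
Joint ranges: [-3.01, 3.01], [-0.46, 2.08], [-1.47, 1.51], [0.13, 2.56], [-1, 4.14], [0.04, 2.09], [-2.66, 2.66]. Speed limits (rad/s): [2.57, 2.57, 3.14, 3.14, 3.14, 3.14, 3.14].

### API

Orientations are given as a unit quaternion [x, y, z, w].
In Python, from plant import r gives the robot as it stands.
- The arm moves only by the tool arm_command, never from a script. Its argument "deltas" is a list of rows, each an object of numbers: "dx", "dy", "dz": the shift along the tool's x, y, z each as a share of 1000 mm, from -1 to 1; "wx", "wy", "wz": the turn, a rotation vector about the tool's x, y, z each as a share of 45 degrees, from -1 to 1. In form: [{"dx": .., "dy": .., "dz": .., "wx": .., "wy": .., "wz": ..}, ...]. A call has exactly 5 rows; each row is the pose to reach, as a shift and turn from the pose commanded when the call began, along the tool's axes at that moment; what a row does not reach only later rows make up. A row lasts 1/10 s, in which the tool goes at most 50 mm and 8.59 degrees, less where a joint would pass 70% of its speed; a pose out of reach is approached as far as the arm can. A call with a number of a shift or a turn outside -1 to 1 is refused whole. A call with a gripper value outside its range is refused whole. "claw" is the opening, from -1 (shut) to 1 (fully open), set as the call begins (left out, the last holds). The fingers move at their own pace and stop on an object; "grip_force" is the grip in N (left out, the last holds). Time passes only in rows, so rows that repeat a pose let the fingers close, or fill a call up. It gives the time, the measured TCP pose, the force and the opening at its end, in the units of the state.
- r.get_state(): the state, without advancing time (a new reading comes with each control period).
- r.snapshot(name): name is "side" or "top"; returns the picture (384x512x3 uint8, red, green, blue); there is no depth.
- r.get_calibration(name): a dict with "vertical_fov" (degrees; the focal length in pixels is half the picture's height over the tangent of half this angle, whatever the lens; pixels are square), "cx", "cy" (the principal point, pixels), "R" (3x3) and "t" (3): a world point X has camera coordinates R X + t. Camera axes: x right, y down, z forward; pixel columns grow to the right and rows downward; lengths in m; the calibration is good to about 2 mm. A picture is of the moment at which its call begins. get_calibration takes no time and is no camera call.
- r.finish_job(): hands the job in, once; it reports no verdict.
The state is a dict: "clock": time; "q": joint angles; "qd": joint speeds; "joint_torque": joint torques, N m; "tool_pos": TCP position; "eef_rot": TCP orientation; "contact_force": force on the tool from outside, world axes, zero at the start; "moment": the same for the moment, N m; "opening": opening from 0.0 (shut) to 1.0 (fully open).
Only numpy, scipy, OpenCV 4.12 (cv2) and the standard library are available. Lean on these libraries where they do the work, as an engineer would, in place of code of your own. Each camera call takes 0.05 s, during which the arm holds its last target.

### The job

Check the sprung safety edge off the yard gate: with the fingertips press its curved black bar lightly down at the end next to the lidded tin and run along the whole curve to the end next to the pulley, keeping it pressed down all the way but never right down on its stop. Then lift off so that it springs back up; apart from this stroke, keep the fingertips off its middle. Do not shift the edge or the things around it, and pick nothing up.

Things in the scene. Friction and masses are not known exactly. Their poses are not given: they have to be found in the camera images.
- unit: Safety edge, loose, 2.3 kg: grey foot plate (110 mm along x, 252 along y, 10 thick) with an aluminium channel and a curved black hard-silicone bar, round-topped, 22 mm wide, its top 70 mm above the bench when up. Origin: centre of the plate's underside. The bar's centreline is a 90 degree arc of radius 160 mm centred at x = -137, y = 0 mm in this frame, bulging to +x, ends at y = +-113 mm.
- bar (a joint): How far the bar is pressed down, in m: 0 up, 0.012 on its stop. It sinks level as a whole wherever it is pressed. It takes about 3 N to start it and 0.5 N more per mm (about 5 N at 5 mm, 9 N at the stop), and it springs back up by itself. About 0.005 is a good depth to keep.
- edge0 (a point): point on the top of the unpressed bar, on its centreline, at its end on the unit's -y side; it stays with the foot plate and does not sink with the bar
- edge1 (a point): point on the top of the unpressed bar, on its centreline, a quarter of the way along from that end; it stays with the foot plate and does not sink with the bar
- edge2 (a point): point on the top of the unpressed bar, on its centreline, half-way along; it stays with the foot plate and does not sink with the bar
- edge3 (a point): point on the top of the unpressed bar, on its centreline, three quarters of the way along; it stays with the foot plate and does not sink with the bar
- edge4 (a point): point on the top of the unpressed bar, on its centreline, at its end on the unit's +y side; it stays with the foot plate and does not sink with the bar
- tin: lidded round aluminium tin, 72 mm across, 50 mm high, loose; origin at the centre of its underside. It stands some 70 mm beyond one end of the bar (either end): the end to start from
- pulley: white plastic pulley lying flat, grooved round its rim, six small holes about its hub, 70 mm across, 28 mm high with its hub, loose; origin at the centre of its underside. It stands some 70 mm beyond the other end of the bar: the end to finish at
- crimper: yellow plastic crimping tool lying on the robot's side of the edge, 230 mm long, 60 mm wide, 21 mm high, loose; origin at mid-length on the bench, x along it. To be left alone
- pad: grey hard silicone grip pad, 85 x 120 x 6 mm, beyond the edge, loose; origin under its centre. To be left alone
- knob_a: spare black knob, 38 mm across, 18 mm high, loose; origin under its centre. To be left alone
- knob_b: a second spare knob like knob_a. To be left alone
- driver: screwdriver lying at the right of the bench, loose; x along it. To be left alone
- jar: jar with a metal cap, 64 mm across, 90 mm high, at the left of the bench, loose; origin under its centre. To be left alone
Things that resemble listed ones, but are neither listed nor needed, are in the scene too. What is shaped like the tin but orange is not meant.

How it is judged:
By the outcome, as a careful person would: the job done as asked, in the order asked, and still so for the second after the job is handed in, with the robot touching nothing.
It also fails if it takes over 42 s, if anything falls off the work surface, if the arm or the gripper's body presses on something with over 40 N, if the wrist force passes 120 N, or if a joint passes its speed limit or range.

## Working session

There is one attempt and no reset: what is moved stays moved. The work goes in short steps, Python scripts to look and compute and a tool call to move; the robot and the scene stay as the last step left them, time stands still between calls to the robot, and variables do not carry over. Pictures are saved under pics/ and viewed, and the job is handed in when it is done.

Besides the shell and the picture viewer there is one more tool, called after "Request:" by a JSON object that holds its "op" and its "data". arm_command: Moves the arm, as the interface text tells. Shift numbers are shares of 1000 mm and turn numbers shares of 45 degrees, none past 1 either way. Its arguments: {"type":"object","properties":{"deltas":{"type":"array","items":{"type":"object","properties":{"dx":{"type":"number","minimum":-1,"maximum":1},"dy":{"type":"number","minimum":-1,"maximum":1},"dz":{"type":"number","minimum":-1,"maximum":1},"wx":{"type":"number","minimum":-1,"maximum":1},"wy":{"type":"number","minimum":-1,"maximum":1},"wz":{"type":"number","minimum":-1,"maximum":1}}}},"claw":{"type":"number"},"grip_force":{"type":"number"}},"required":["deltas"]}

```bash
ls; mkdir -p pics
python3 - <<'E'
from plant import r
import cv2,numpy as np
for n in("side","top"):
    im=r.snapshot(n); cv2.imwrite(f"pics/{n}0.png",im[:,:,::-1]); 
    c=r.get_calibration(n); print(n,c)
s=r.get_state(); print({k:np.round(v,4) for k,v in s.items()})
E
```

```text
pics
side {'vertical_fov': 46.2877947767588, 'cx': 259.00547376523417, 'cy': 202.22590450958896, 'R': array([[ 0.89839974, -0.43917341,  0.00215166],
       [-0.30191168, -0.62115204, -0.72320086],
       [ 0.3189471 ,  0.64907385, -0.69063441]]), 't': array([-0.50410366,  0.26193381,  1.47229397])}
top {'vertical_fov': 52.797643093550484, 'cx': 254.33805737110578, 'cy': 195.60146654808813, 'R': array([[-2.43910142e-02, -9.99702378e-01, -4.84286880e-04],
       [-9.93843108e-01,  2.43004246e-02, -1.08098874e-01],
       [ 1.08078470e-01, -2.15533600e-03, -9.94140030e-01]]), 't': array([0.06411958, 0.57830224, 1.12310332])}
{'clock': np.float64(0.1), 'q': array([ 1.2258,  0.6899, -0.1945,  1.5662,  0.1573,  0.9025, -0.2151]), 'qd': array([-0.0001, -0.0011, -0.0008, -0.0028,  0.0001,  0.0003,  0.0008]), 'joint_torque': array([-3.00000e-03, -5.28502e+01, -1.27170e+00, -1.53839e+01,
       -5.26000e-02,  2.00000e-03,  1.00000e-04]), 'tool_pos': array([ 0.231 , -0.5804,  0.404 ]), 'eef_rot': array([-0.1333,  0.695 , -0.6939,  0.133 ]), 'contact_force': array([-0.6294, -0.3779, -0.5183]), 'moment': array([-0.0637,  0.0131, -0.0133]), 'opening': np.float64(0.9976)}
```

View pics/side0.png

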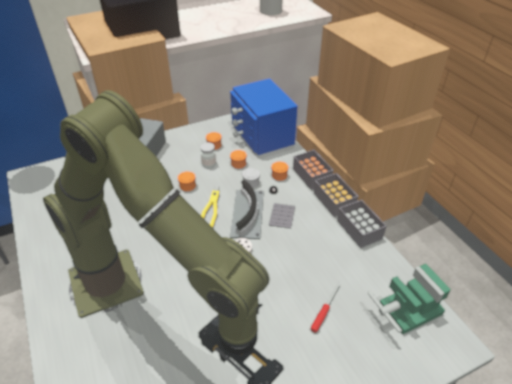

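View pics/top0.png

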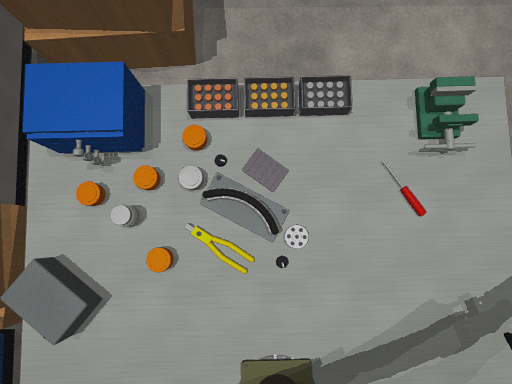

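The top view shows the tin (silver) at about (190,177) and the pulley at (297,236). The bar arcs from about (206,194) to (276,232). I'll measure it next.

```bash
cat > h.py <<'E'
import numpy as np,cv2
from plant import r
def ray(n,u,v):
    c=r.get_calibration(n); f=192/np.tan(np.radians(c['vertical_fov']/2)); R,t=c['R'],c['t']
    d=R.T@np.array([(u-c['cx'])/f,(v-c['cy'])/f,1.]); return -R.T@t,d
def on(n,u,v,z):
    o,d=ray(n,u,v); return o+d*(z-o[2])/d[2]
def proj(n,X):
    c=r.get_calibration(n); f=192/np.tan(np.radians(c['vertical_fov']/2)); p=c['R']@np.asarray(X,float)+c['t']
    return np.array([c['cx']+f*p[0]/p[2],c['cy']+f*p[1]/p[2]])
E
python3 - <<'E'
from h import *
im=cv2.imread('pics/top0.png'); c=im[150:260,170:320]; cv2.imwrite('pics/topz.png',cv2.resize(c,None,fx=5,fy=5,interpolation=cv2.INTER_CUBIC))
im=cv2.imread('pics/side0.png'); c=im[160:265,170:310]; cv2.imwrite('pics/sidez.png',cv2.resize(c,None,fx=5,fy=5,interpolation=cv2.INTER_CUBIC))
E
```

```text
(no output)
```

View pics/topz.png

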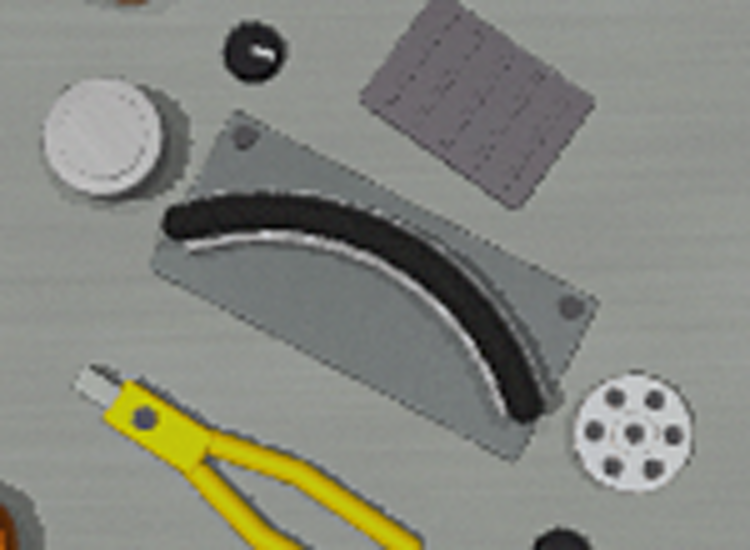

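View pics/sidez.png

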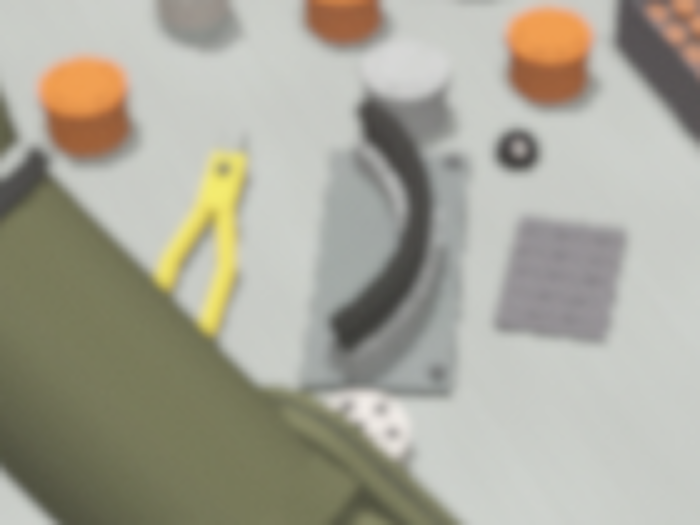

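```bash
cat >> h.py <<'E'
def zp(U,V): return (U+.5)/5-.5+170,(V+.5)/5-.5+150
E
python3 - <<'E'
from h import *
from scipy.optimize import least_squares
C=[on('top',*zp(*p),.010)[:2] for p in [(237,112),(598,300),(516,462),(152,266)]]
C=np.array(C); print(C, [np.linalg.norm(C[i]-C[i-1]) for i in range(4)])
cen=C.mean(0); # far edge direction: +x unit points away(bulge)
yv=(C[0]-C[1])+(C[3]-C[2]); yaw=np.arctan2(-yv[0],yv[1]); print('plate',cen,yaw)
im=cv2.imread('pics/top0.png'); m=(im.max(2)<60).astype(np.uint8)
n,l,st,ce=cv2.connectedComponentsWithStats(m)
k=l[205-0,240] if l[205,240] else None
i=[j for j in range(1,n) if st[j,0]>195 and st[j,0]<215 and st[j,2]>50 and st[j,4]>500]; print(st[i])
v,u=np.where(l==i[0])
P=np.array([on('top',a,b,.064)[:2] for a,b in zip(u,v)])
def res(p):
    d=(P-p[:2]); return np.hypot(*d.T)-.160
s=least_squares(res,cen-.137*np.array([np.cos(yaw),np.sin(yaw)]));c=s.x
d=P-c; a=np.arctan2(d[:,1],d[:,0]); print('circ',c,'angles',a.min(),a.max(),'mid',(a.min()+a.max())/2,np.median(a),'rad range',res(c).min(),res(c).max())
ym=(a.min()+a.max())/2
print('plate cen from circ',c+.137*np.array([np.cos(ym),np.sin(ym)]))
# tin, pulley
for nm,p,z in [('tin',(102,137),.05),('pul',(634,432),.02),('knobb',(562,550),.015),('knoba',(255,52),.015)]: print(nm,on('top',*zp(*p),z))
# check with side
for cc,yy in ((c,ym),):
  for k in range(5):
    b=yy+np.radians(-45+22.5*k); X=[*(cc+.16*np.array([np.cos(b),np.sin(b)])),.07]; print('edge',k,np.round(X,4),proj('top',X),((proj('side',X)-[170,160]+.5)*5-.5))
E
```

```text
[[ 0.65745174  0.16240631]
 [ 0.53681063 -0.05456244]
 [ 0.44064283 -0.00203784]
 [ 0.56408371  0.21529702]] [np.float64(0.1073080491627979), np.float64(0.2482533271947406), np.float64(0.1095768195317867), np.float64(0.2499441760065261)]
plate [0.54974723 0.08027576] -0.5120154657653319
[[203 189  76  46 649]]
circ [0.42965729 0.14820519] angles -1.348382081171799 0.3279955791349176 mid -0.5101932510184407 -0.5019951666927844 rad range -0.01129728156402346 0.010298870563928697
plate cen from circ [0.54921036 0.08130181]
tin [0.63752795 0.23853359 0.05      ]
pul [ 0.45679741 -0.07240649  0.02      ]
knobb [ 0.38809265 -0.0276176   0.015     ]
knoba [0.69347268 0.15041161 0.015     ]
edge 0 [ 0.4731 -0.0058  0.07  ] [274.75819023 230.74699379] [337.8815838  316.12717296]
edge 1 [0.5288 0.0226 0.07  ] [264.30223943 211.54829746] [392.75166792 265.73215912]
edge 2 [0.5693 0.0701 0.07  ] [247.45173257 197.91269808] [415.35370389 207.56988243]
edge 3 [0.5886 0.1294 0.07  ] [226.74194944 191.77464155] [404.58173605 151.15762618]
edge 4 [0.5836 0.1917 0.07  ] [205.20654755 193.99015453] [364.42069723 104.41229998]
```

Run:
```python
from h import *
from scipy.spatial.transform import Rotation as Ro
s=r.get_state();R=Ro.from_quat(s['eef_rot']).as_matrix();print(R.round(3)); 
print('x yaw',np.degrees(np.arctan2(R[1,0],R[0,0])),'z yaw',np.degrees(np.arctan2(R[1,2],R[0,2])))
d=np.array([.5836,.1917,.40])-s['tool_pos']; print((R.T@d).round(3))
```

```text
[[-0.929 -0.001  0.37 ]
 [-0.37   0.001 -0.929]
 [ 0.    -1.    -0.002]]
x yaw -158.2903690418239 z yaw -68.29038125668436
[-0.613  0.005 -0.587]
```

Request:
{"op": "arm_command", "data": {"deltas": [{"dx": -0.03, "dz": -0.03, "wy": -0.17}, {"dx": -0.06, "dz": -0.06, "wy": -0.34}, {"dx": -0.09, "dz": -0.09, "wy": -0.52}, {"dx": -0.125, "dz": -0.12, "wy": -0.7}, {"dx": -0.16, "dz": -0.15, "wy": -0.869}], "claw": -1, "grip_force": 10}}

```text
invalid input at $.deltas[0]: expected keys dx, dy, dz, wx, wy, wz
```

```bash
cat > st.py <<'E'
from h import *
import sys
from scipy.spatial.transform import Rotation as Ro
def edges():
    c=np.array([.4297,.1482]); ym=-.511
    return [c+.16*np.array([np.cos(b),np.sin(b)]) for b in ym+np.radians(-45+22.5*np.arange(5))]
s=r.get_state();R=Ro.from_quat(s['eef_rot']).as_matrix()
tip=s['tool_pos']+R@[0,.166,0]
print('t',s['clock'],'tcp',s['tool_pos'].round(4),'tip',tip.round(4),'zyaw',np.degrees(np.arctan2(R[1,2],R[0,2])).round(2),'F',s['contact_force'].round(2),'op',s['opening'].round(3),'down',R[:,1].round(4),'q',s['q'].round(2))
for k,e in list(enumerate(edges()))[::-1]: print(k,e.round(4),'tool delta xz',(R.T@(np.array([*e,tip[2]])-tip)).round(4))
E
python3 st.py
```

```text
Traceback (most recent call last):
  File "st.py", line 9, in <module>
    print('t',s['clock'],'tcp',s['tool_pos'].round(4),'tip',tip.round(4),'zyaw',np.degrees(np.arctan2(R[1,2],R[0,2])).round(2),'F',s['contact_force'].round(2),'op',s['opening'].round(3),'down',R[:,1].round(4),'q',s['q'].round(2))
                                                                                                                                                                    ^^^^^^^^^^^^^^^^^^
AttributeError: 'float' object has no attribute 'round'
```

Request:
{"op": "arm_command", "data": {"deltas": [{"dx": -0.03, "dy": 0, "dz": -0.03, "wx": 0, "wy": -0.17, "wz": 0}, {"dx": -0.06, "dy": 0, "dz": -0.06, "wx": 0, "wy": -0.34, "wz": 0}, {"dx": -0.09, "dy": 0, "dz": -0.09, "wx": 0, "wy": -0.52, "wz": 0}, {"dx": -0.125, "dy": 0, "dz": -0.12, "wx": 0, "wy": -0.7, "wz": 0}, {"dx": -0.16, "dy": 0, "dz": -0.15, "wx": 0, "wy": -0.869, "wz": 0}], "claw": -1, "grip_force": 10}}

```text
clock: 0.6
tool_pos: [0.3246, -0.3806, 0.4046]
eef_rot: [-0.359, 0.609, -0.609, 0.359]
contact_force: [2.1, -0.5, 0.2]
opening: 0.569
```

```bash
sed -i "s/s\['opening'\].round(3)/round(float(s['opening']),3)/" st.py
python3 st.py
```

```text
t 0.6 tcp [ 0.3246 -0.3806  0.4046] tip [ 0.3245 -0.3805  0.2386] zyaw -28.91 F [ 2.07 -0.5   0.22] op 0.569 down [-3.e-04  2.e-04 -1.e+00] q [ 1.02  0.55 -0.38  1.93  0.3   0.72 -0.05]
4 [0.5837 0.1916] tool delta xz [-6.261e-01  1.000e-04 -4.960e-02]
3 [0.5886 0.1293] tool delta xz [-5.74e-01  1.00e-04 -1.53e-02]
2 [0.5693 0.07  ] tool delta xz [-0.5126  0.     -0.0035]
1 [0.5287 0.0225] tool delta xz [-0.4515  0.     -0.0161]
0 [ 0.4731 -0.0058] tool delta xz [-3.998e-01  1.000e-04 -5.110e-02]
```

Request:
{"op": "arm_command", "data": {"deltas": [{"dx": -0.045, "dy": 0, "dz": -0.004, "wx": 0, "wy": 0, "wz": 0}, {"dx": -0.09, "dy": 0, "dz": -0.008, "wx": 0, "wy": 0, "wz": 0}, {"dx": -0.135, "dy": 0, "dz": -0.012, "wx": 0, "wy": 0, "wz": 0}, {"dx": -0.18, "dy": 0, "dz": -0.016, "wx": 0, "wy": 0, "wz": 0}, {"dx": -0.225, "dy": 0, "dz": -0.02, "wx": 0, "wy": 0, "wz": 0}]}}

```text
clock: 1.1
tool_pos: [0.4169, -0.1743, 0.4046]
eef_rot: [-0.358, 0.61, -0.61, 0.358]
contact_force: [1.5, 0.7, 0.5]
opening: 0.116
```

Request:
{"op": "arm_command", "data": {"deltas": [{"dx": -0.045, "dy": 0, "dz": -0.004, "wx": 0, "wy": 0, "wz": 0}, {"dx": -0.09, "dy": 0, "dz": -0.008, "wx": 0, "wy": 0, "wz": 0}, {"dx": -0.135, "dy": 0, "dz": -0.012, "wx": 0, "wy": 0, "wz": 0}, {"dx": -0.18, "dy": 0, "dz": -0.016, "wx": 0, "wy": 0, "wz": 0}, {"dx": -0.22, "dy": 0, "dz": -0.02, "wx": 0, "wy": 0, "wz": 0}]}}

```text
clock: 1.6
tool_pos: [0.507, 0.0282, 0.4046]
eef_rot: [-0.358, 0.61, -0.61, 0.358]
contact_force: [0.3, 0.6, -0.0]
opening: 0.008
```

```bash
python3 st.py
```

```text
t 1.6 tcp [0.507  0.0282 0.4046] tip [0.5069 0.0282 0.2386] zyaw -29.13 F [ 0.26  0.57 -0.03] op 0.008 down [-1.e-04  2.e-04 -1.e+00] q [ 0.07  0.55 -0.33  1.91  0.26  0.72 -0.92]
4 [0.5837 0.1916] tool delta xz [-0.1801  0.     -0.0124]
3 [0.5886 0.1293] tool delta xz [-0.1281  0.      0.0221]
2 [0.5693 0.07  ] tool delta xz [-0.0668  0.      0.0341]
1 [0.5287 0.0225] tool delta xz [-0.0056 -0.      0.0218]
0 [ 0.4731 -0.0058] tool delta xz [ 0.0462 -0.     -0.0131]
```

Request:
{"op": "arm_command", "data": {"deltas": [{"dx": -0.045, "dy": 0, "dz": -0.003, "wx": 0, "wy": 0, "wz": 0}, {"dx": -0.09, "dy": 0, "dz": -0.006, "wx": 0, "wy": 0, "wz": 0}, {"dx": -0.135, "dy": 0.01, "dz": -0.009, "wx": 0, "wy": 0, "wz": 0}, {"dx": -0.165, "dy": 0.04, "dz": -0.011, "wx": 0, "wy": 0, "wz": 0}, {"dx": -0.18, "dy": 0.07, "dz": -0.012, "wx": 0, "wy": 0, "wz": 0}]}}

```text
clock: 2.1
tool_pos: [0.5843, 0.1927, 0.334]
eef_rot: [-0.358, 0.61, -0.609, 0.36]
contact_force: [0.6, -0.6, -0.0]
opening: 0.005
```

Request:
{"op": "arm_command", "data": {"deltas": [{"dx": 0, "dy": 0.03, "dz": 0, "wx": 0, "wy": 0, "wz": 0}, {"dx": 0, "dy": 0.05, "dz": 0, "wx": 0, "wy": 0, "wz": 0}, {"dx": 0, "dy": 0.06, "dz": 0, "wx": 0, "wy": 0, "wz": 0}, {"dx": 0, "dy": 0.07, "dz": 0, "wx": 0, "wy": 0, "wz": 0}, {"dx": 0, "dy": 0.07, "dz": 0, "wx": 0, "wy": 0, "wz": 0}]}}

```text
clock: 2.6
tool_pos: [0.5836, 0.1886, 0.264]
eef_rot: [-0.358, 0.61, -0.61, 0.357]
contact_force: [-0.4, -0.1, -0.5]
opening: 0.001
```

```bash
python3 st.py
python3 - <<'E'
from h import *
for n in("side","top"):
    im=r.snapshot(n)[:,:,::-1]
    c=im[120:260,150:330]
    cv2.imwrite(f"pics/{n}1.png",cv2.resize(c,None,fx=4,fy=4,interpolation=cv2.INTER_CUBIC))
E
```

```text
t 2.6 tcp [0.5836 0.1886 0.264 ] tip [0.5834 0.1885 0.098 ] zyaw -29.2 F [-0.41 -0.12 -0.46] op 0.001 down [-1.2e-03 -6.0e-04 -1.0e+00] q [-0.25  0.87 -0.24  1.71  0.33  0.61 -1.19]
4 [0.5837 0.1916] tool delta xz [-0.0029 -0.     -0.0012]
3 [0.5886 0.1293] tool delta xz [0.0491 0.     0.0334]
2 [0.5693 0.07  ] tool delta xz [1.103e-01 1.000e-04 4.550e-02]
1 [0.5287 0.0225] tool delta xz [0.1716 0.0002 0.0333]
0 [ 0.4731 -0.0058] tool delta xz [ 0.2234  0.0003 -0.0015]
```

View pics/side1.png

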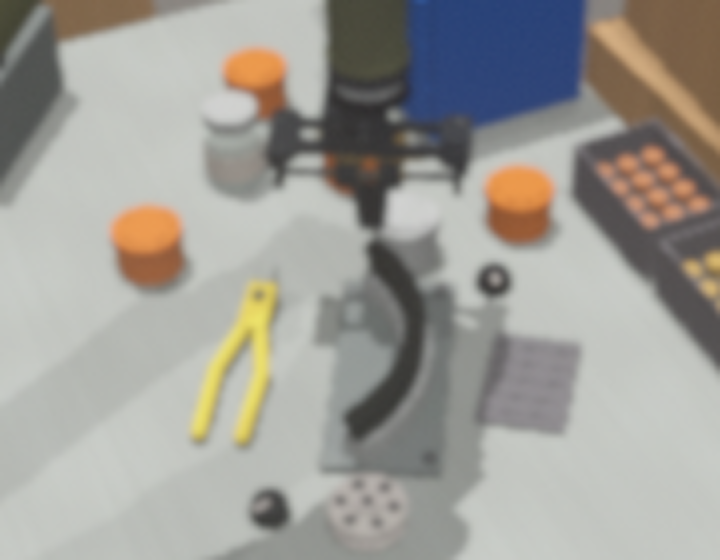

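View pics/top1.png

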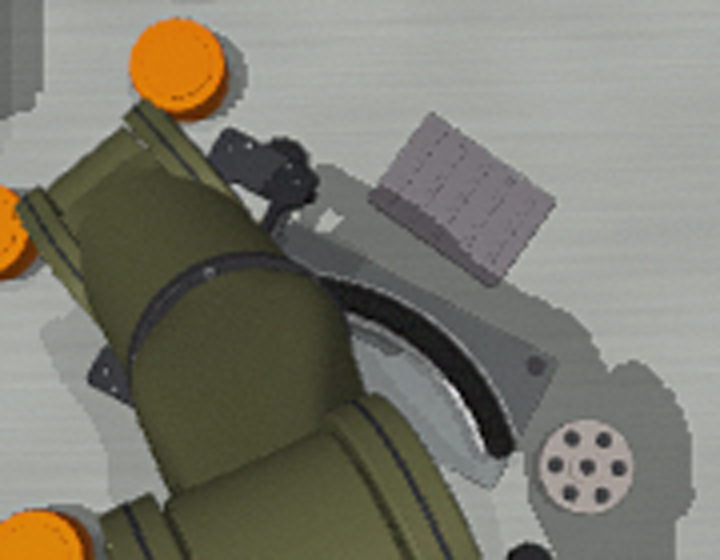

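Request:
{"op": "arm_command", "data": {"deltas": [{"dx": -0.002, "dy": 0.02, "dz": 0, "wx": 0, "wy": 0, "wz": 0}, {"dx": -0.002, "dy": 0.026, "dz": 0, "wx": 0, "wy": 0, "wz": 0}, {"dx": -0.002, "dy": 0.029, "dz": 0, "wx": 0, "wy": 0, "wz": 0}, {"dx": -0.002, "dy": 0.031, "dz": 0, "wx": 0, "wy": 0, "wz": 0}, {"dx": -0.002, "dy": 0.031, "dz": 0, "wx": 0, "wy": 0, "wz": 0}]}}

```text
clock: 3.2
tool_pos: [0.5847, 0.1905, 0.2344]
eef_rot: [0.358, -0.61, 0.61, -0.358]
contact_force: [-2.2, 0.2, 3.5]
opening: 0.002
```

```bash
python3 st.py
```

```text
t 3.2 tcp [0.5847 0.1905 0.2344] tip [0.5847 0.1905 0.0684] zyaw -29.19 F [-2.25  0.2   3.48] op 0.002 down [ 1.e-04 -1.e-04 -1.e+00] q [-0.27  0.91 -0.22  1.71  0.34  0.56 -1.21]
4 [0.5837 0.1916] tool delta xz [-0.0004 -0.     -0.0014]
3 [0.5886 0.1293] tool delta xz [0.0515 0.     0.0333]
2 [0.5693 0.07  ] tool delta xz [0.1128 0.     0.0453]
1 [0.5287 0.0225] tool delta xz [0.174  0.     0.0331]
0 [ 0.4731 -0.0058] tool delta xz [ 0.2258  0.     -0.0017]
```

Request:
{"op": "arm_command", "data": {"deltas": [{"dx": 0, "dy": 0.001, "dz": 0, "wx": 0, "wy": 0, "wz": 0}, {"dx": 0, "dy": 0.002, "dz": 0, "wx": 0, "wy": 0, "wz": 0}, {"dx": 0, "dy": 0.003, "dz": 0, "wx": 0, "wy": 0, "wz": 0}, {"dx": 0, "dy": 0.004, "dz": 0, "wx": 0, "wy": 0, "wz": 0}, {"dx": 0, "dy": 0.004, "dz": 0, "wx": 0, "wy": 0, "wz": 0}]}}

```text
clock: 3.7
tool_pos: [0.5847, 0.1905, 0.2299]
eef_rot: [0.358, -0.61, 0.61, -0.358]
contact_force: [-2.2, -1.0, 6.4]
opening: 0.006
```

```bash
python3 st.py
python3 - <<'E'
from h import *
# plan in tool axes from edge4, angle steps of 3 deg
for k in range(0,91,3):
    p=45-k; q=np.radians
    # unit frame: pos = 160*(cos p, sin p); tool z = unit x, tool x = -unit y
    print(k, 'dx %.4f dz %.4f'%(-.16*(np.sin(q(p))-np.sin(q(45))), .16*(np.cos(q(p))-np.cos(q(45)))))
E
```

```text
t 3.7 tcp [0.5847 0.1905 0.2299] tip [0.5847 0.1905 0.0639] zyaw -29.19 F [-2.23 -0.96  6.35] op 0.006 down [-0.e+00 -2.e-04 -1.e+00] q [-0.27  0.92 -0.22  1.71  0.34  0.55 -1.21]
4 [0.5837 0.1916] tool delta xz [-0.0005 -0.     -0.0014]
3 [0.5886 0.1293] tool delta xz [0.0515 0.     0.0332]
2 [0.5693 0.07  ] tool delta xz [0.1127 0.     0.0453]
1 [0.5287 0.0225] tool delta xz [0.174 0.    0.033]
0 [ 0.4731 -0.0058] tool delta xz [ 0.2258  0.     -0.0017]
0 dx -0.0000 dz 0.0000
3 dx 0.0061 dz 0.0058
6 dx 0.0124 dz 0.0112
9 dx 0.0191 dz 0.0163
12 dx 0.0260 dz 0.0211
15 dx 0.0331 dz 0.0254
18 dx 0.0405 dz 0.0294
21 dx 0.0481 dz 0.0330
24 dx 0.0558 dz 0.0362
27 dx 0.0637 dz 0.0390
30 dx 0.0717 dz 0.0414
33 dx 0.0799 dz 0.0434
36 dx 0.0881 dz 0.0449
39 dx 0.0964 dz 0.0460
42 dx 0.1048 dz 0.0466
45 dx 0.1131 dz 0.0469
48 dx 0.1215 dz 0.0466
51 dx 0.1299 dz 0.0460
54 dx 0.1382 dz 0.0449
57 dx 0.1464 dz 0.0434
60 dx 0.1545 dz 0.0414
63 dx 0.1626 dz 0.0390
66 dx 0.1705 dz 0.0362
69 dx 0.1782 dz 0.0330
72 dx 0.1858 dz 0.0294
75 dx 0.1931 dz 0.0254
78 dx 0.2003 dz 0.0211
81 dx 0.2072 dz 0.0163
84 dx 0.2138 dz 0.0112
87 dx 0.2202 dz 0.0058
90 dx 0.2263 dz 0.0000
```

Request:
{"op": "arm_command", "data": {"deltas": [{"dx": 0.005, "dy": -0.0005, "dz": 0.0045, "wx": 0, "wy": 0, "wz": 0}, {"dx": 0.012, "dy": -0.0005, "dz": 0.01, "wx": 0, "wy": 0, "wz": 0}, {"dx": 0.019, "dy": -0.0005, "dz": 0.015, "wx": 0, "wy": 0, "wz": 0}, {"dx": 0.026, "dy": -0.0005, "dz": 0.02, "wx": 0, "wy": 0, "wz": 0}, {"dx": 0.033, "dy": -0.0005, "dz": 0.024, "wx": 0, "wy": 0, "wz": 0}]}}

```text
clock: 4.2
tool_pos: [0.5908, 0.1525, 0.2313]
eef_rot: [-0.356, 0.61, -0.609, 0.361]
contact_force: [-0.9, 4.4, 5.7]
opening: 0.007
```

```bash
python3 st.py
```

```text
t 4.2 tcp [0.5908 0.1525 0.2313] tip [0.5916 0.1534 0.0653] zyaw -29.09 F [-0.86  4.42  5.72] op 0.007 down [ 0.005   0.0058 -1.    ] q [-0.2   0.91 -0.23  1.73  0.36  0.53 -1.16]
4 [0.5837 0.1916] tool delta xz [-0.0295  0.0002 -0.0254]
3 [0.5886 0.1293] tool delta xz [ 0.0225 -0.0002  0.0091]
2 [0.5693 0.07  ] tool delta xz [ 0.0838 -0.0006  0.0211]
1 [0.5287 0.0225] tool delta xz [ 0.145  -0.0011  0.0087]
0 [ 0.4731 -0.0058] tool delta xz [ 0.1968 -0.0015 -0.0261]
```

Request:
{"op": "arm_command", "data": {"deltas": [{"dx": 0.007, "dy": 0, "dz": 0.004, "wx": 0, "wy": 0, "wz": 0}, {"dx": 0.015, "dy": 0, "dz": 0.0075, "wx": 0, "wy": 0, "wz": 0}, {"dx": 0.0225, "dy": 0, "dz": 0.011, "wx": 0, "wy": 0, "wz": 0}, {"dx": 0.0305, "dy": 0, "dz": 0.0135, "wx": 0, "wy": 0, "wz": 0}, {"dx": 0.0385, "dy": 0, "dz": 0.016, "wx": 0, "wy": 0, "wz": 0}]}}

```text
clock: 4.7
tool_pos: [0.5864, 0.111, 0.2314]
eef_rot: [-0.355, 0.61, -0.609, 0.361]
contact_force: [0.3, 4.6, 5.1]
opening: 0.003
```

```bash
python3 st.py
```

```text
t 4.7 tcp [0.5864 0.111  0.2314] tip [0.5874 0.112  0.0654] zyaw -29.09 F [0.3  4.55 5.11] op 0.003 down [ 0.0063  0.0057 -1.    ] q [-0.13  0.9  -0.23  1.78  0.38  0.5  -1.12]
4 [0.5837 0.1916] tool delta xz [-0.0677  0.0004 -0.0419]
3 [0.5886 0.1293] tool delta xz [-0.0157  0.0001 -0.0074]
2 [0.5693 0.07  ] tool delta xz [ 0.0455 -0.0004  0.0046]
1 [0.5287 0.0225] tool delta xz [ 0.1067 -0.0009 -0.0078]
0 [ 0.4731 -0.0058] tool delta xz [ 0.1585 -0.0014 -0.0427]
```

Request:
{"op": "arm_command", "data": {"deltas": [{"dx": 0.008, "dy": 0, "dz": 0.0015, "wx": 0, "wy": 0, "wz": 0}, {"dx": 0.0165, "dy": 0, "dz": 0.0025, "wx": 0, "wy": 0, "wz": 0}, {"dx": 0.025, "dy": 0, "dz": 0.0035, "wx": 0, "wy": 0, "wz": 0}, {"dx": 0.033, "dy": 0, "dz": 0.004, "wx": 0, "wy": 0, "wz": 0}, {"dx": 0.0415, "dy": 0, "dz": 0.0045, "wx": 0, "wy": 0, "wz": 0}]}}

```text
clock: 5.2
tool_pos: [0.5705, 0.0724, 0.2314]
eef_rot: [-0.355, 0.61, -0.609, 0.362]
contact_force: [0.9, 3.7, 4.7]
opening: 0.005
```

```bash
python3 st.py
```

```text
t 5.2 tcp [0.5705 0.0724 0.2314] tip [0.5718 0.0733 0.0654] zyaw -29.09 F [0.88 3.66 4.7 ] op 0.005 down [ 0.0076  0.0053 -1.    ] q [-0.07  0.88 -0.23  1.84  0.4   0.45 -1.09]
4 [0.5837 0.1916] tool delta xz [-0.1092  0.0007 -0.0471]
3 [0.5886 0.1293] tool delta xz [-0.0571  0.0004 -0.0126]
2 [0.5693 0.07  ] tool delta xz [ 0.0041 -0.     -0.0006]
1 [0.5287 0.0225] tool delta xz [ 0.0653 -0.0006 -0.013 ]
0 [ 0.4731 -0.0058] tool delta xz [ 0.1171 -0.0012 -0.0478]
```

Request:
{"op": "arm_command", "data": {"deltas": [{"dx": 0.0085, "dy": 0.0005, "dz": -0.0005, "wx": 0, "wy": 0, "wz": 0}, {"dx": 0.0165, "dy": 0.0005, "dz": -0.001, "wx": 0, "wy": 0, "wz": 0}, {"dx": 0.025, "dy": 0.0005, "dz": -0.002, "wx": 0, "wy": 0, "wz": 0}, {"dx": 0.033, "dy": 0.0005, "dz": -0.0035, "wx": 0, "wy": 0, "wz": 0}, {"dx": 0.0415, "dy": 0.0005, "dz": -0.0055, "wx": 0, "wy": 0, "wz": 0}]}}

```text
clock: 5.7
tool_pos: [0.5461, 0.0385, 0.2309]
eef_rot: [0.355, -0.609, 0.61, -0.362]
contact_force: [4.5, 2.6, 5.4]
opening: 0.007
```

```bash
python3 st.py
```

```text
t 5.7 tcp [0.5461 0.0385 0.2309] tip [0.5476 0.0394 0.065 ] zyaw -29.1 F [4.48 2.6  5.43] op 0.007 down [ 0.0092  0.0049 -0.9999] q [-0.03  0.86 -0.21  1.93  0.43  0.38 -1.07]
4 [0.5837 0.1916] tool delta xz [-0.1505  0.0011 -0.0425]
3 [0.5886 0.1293] tool delta xz [-0.0985  0.0008 -0.008 ]
2 [0.5693 0.07  ] tool delta xz [-0.0373  0.0003  0.004 ]
1 [0.5287 0.0225] tool delta xz [ 0.0239 -0.0003 -0.0083]
0 [ 0.4731 -0.0058] tool delta xz [ 0.0757 -0.0009 -0.0432]
```

Request:
{"op": "arm_command", "data": {"deltas": [{"dx": 0.008, "dy": 0, "dz": -0.0025, "wx": 0, "wy": 0, "wz": 0}, {"dx": 0.016, "dy": 0, "dz": -0.0055, "wx": 0, "wy": 0, "wz": 0}, {"dx": 0.0235, "dy": 0, "dz": -0.0085, "wx": 0, "wy": 0, "wz": 0}, {"dx": 0.0315, "dy": 0, "dz": -0.012, "wx": 0, "wy": 0, "wz": 0}, {"dx": 0.0385, "dy": 0, "dz": -0.016, "wx": 0, "wy": 0, "wz": 0}]}}

```text
clock: 6.2
tool_pos: [0.5136, 0.0121, 0.2308]
eef_rot: [0.354, -0.609, 0.61, -0.362]
contact_force: [3.9, 2.8, 6.4]
opening: 0.005
```

```bash
python3 st.py
```

```text
t 6.2 tcp [0.5136 0.0121 0.2308] tip [0.5152 0.0128 0.0648] zyaw -29.14 F [3.89 2.77 6.44] op 0.005 down [ 0.0099  0.004  -0.9999] q [-0.    0.84 -0.18  2.03  0.46  0.3  -1.07]
4 [0.5837 0.1916] tool delta xz [-0.1895  0.0014 -0.0272]
3 [0.5886 0.1293] tool delta xz [-0.1375  0.0012  0.0073]
2 [0.5693 0.07  ] tool delta xz [-0.0762  0.0008  0.0194]
1 [0.5287 0.0225] tool delta xz [-0.015   0.0002  0.007 ]
0 [ 0.4731 -0.0058] tool delta xz [ 0.0368 -0.0005 -0.0278]
```

Request:
{"op": "arm_command", "data": {"deltas": [{"dx": 0.007, "dy": 0, "dz": -0.0045, "wx": 0, "wy": 0, "wz": 0}, {"dx": 0.014, "dy": 0, "dz": -0.0095, "wx": 0, "wy": 0, "wz": 0}, {"dx": 0.021, "dy": 0, "dz": -0.0145, "wx": 0, "wy": 0, "wz": 0}, {"dx": 0.0275, "dy": 0, "dz": -0.02, "wx": 0, "wy": 0, "wz": 0}, {"dx": 0.0335, "dy": 0, "dz": -0.0255, "wx": 0, "wy": 0, "wz": 0}]}}

```text
clock: 6.7
tool_pos: [0.4752, -0.005, 0.2306]
eef_rot: [0.354, -0.609, 0.611, -0.362]
contact_force: [4.9, 1.5, 6.0]
opening: 0.006
```

```bash
python3 st.py
```

```text
t 6.7 tcp [ 0.4752 -0.005   0.2306] tip [ 0.4769 -0.0044  0.0646] zyaw -29.15 F [4.93 1.49 5.98] op 0.006 down [ 0.0102  0.0034 -0.9999] q [-0.01  0.82 -0.12  2.14  0.49  0.19 -1.08]
4 [0.5837 0.1916] tool delta xz [-0.2232  0.0018 -0.0022]
3 [0.5886 0.1293] tool delta xz [-0.1712  0.0016  0.0324]
2 [0.5693 0.07  ] tool delta xz [-0.1099  0.0012  0.0444]
1 [0.5287 0.0225] tool delta xz [-0.0487  0.0006  0.0321]
0 [ 0.4731 -0.0058] tool delta xz [ 0.0031 -0.     -0.0027]
```

Request:
{"op": "arm_command", "data": {"deltas": [{"dx": 0.001, "dy": 0, "dz": -0.001, "wx": 0, "wy": 0, "wz": 0}, {"dx": 0.002, "dy": 0, "dz": -0.002, "wx": 0, "wy": 0, "wz": 0}, {"dx": 0.003, "dy": 0, "dz": -0.003, "wx": 0, "wy": 0, "wz": 0}, {"dx": 0.003, "dy": 0, "dz": -0.003, "wx": 0, "wy": 0, "wz": 0}, {"dx": 0.003, "dy": 0, "dz": -0.003, "wx": 0, "wy": 0, "wz": 0}]}}

```text
clock: 7.2
tool_pos: [0.4712, -0.0062, 0.2306]
eef_rot: [0.355, -0.609, 0.611, -0.362]
contact_force: [3.8, 0.7, 5.3]
opening: 0.003
```

```bash
python3 st.py
```

```text
t 7.2 tcp [ 0.4712 -0.0062  0.2306] tip [ 0.4728 -0.0057  0.0646] zyaw -29.15 F [3.78 0.73 5.25] op 0.003 down [ 0.0096  0.003  -0.9999] q [-0.01  0.82 -0.12  2.16  0.49  0.18 -1.08]
4 [0.5837 0.1916] tool delta xz [-0.2263  0.0017  0.0008]
3 [0.5886 0.1293] tool delta xz [-0.1743  0.0015  0.0353]
2 [0.5693 0.07  ] tool delta xz [-0.113   0.0012  0.0474]
1 [0.5287 0.0225] tool delta xz [-0.0518  0.0006  0.0351]
0 [ 0.4731 -0.0058] tool delta xz [0.     0.     0.0003]
```

Right at edge0 (the pulley end). Lifting off straight up.

Request:
{"op": "arm_command", "data": {"deltas": [{"dx": 0, "dy": -0.01, "dz": 0, "wx": 0, "wy": 0, "wz": 0}, {"dx": 0, "dy": -0.03, "dz": 0, "wx": 0, "wy": 0, "wz": 0}, {"dx": 0, "dy": -0.06, "dz": 0, "wx": 0, "wy": 0, "wz": 0}, {"dx": 0, "dy": -0.1, "dz": 0, "wx": 0, "wy": 0, "wz": 0}, {"dx": 0, "dy": -0.13, "dz": 0, "wx": 0, "wy": 0, "wz": 0}]}}

```text
clock: 7.7
tool_pos: [0.4675, -0.0073, 0.3618]
eef_rot: [0.358, -0.61, 0.61, -0.358]
contact_force: [0.2, -0.2, 0.1]
opening: 0.009
```

Request:
{"op": "arm_command", "data": {"deltas": [{"dx": 0.04, "dy": -0.01, "dz": 0, "wx": 0, "wy": 0, "wz": 0}, {"dx": 0.085, "dy": -0.02, "dz": 0, "wx": 0, "wy": 0, "wz": 0}, {"dx": 0.13, "dy": -0.03, "dz": 0, "wx": 0, "wy": 0, "wz": 0}, {"dx": 0.175, "dy": -0.03, "dz": 0.02, "wx": 0, "wy": 0, "wz": 0}, {"dx": 0.22, "dy": -0.03, "dz": 0.04, "wx": 0, "wy": 0, "wz": 0}]}}

```text
clock: 8.2
tool_pos: [0.3943, -0.2202, 0.3905]
eef_rot: [0.358, -0.61, 0.61, -0.358]
contact_force: [0.9, -0.8, -0.1]
opening: 0.007
```

Request:
{"op": "arm_command", "data": {"deltas": [{"dx": 0.04, "dy": 0, "dz": 0, "wx": 0, "wy": 0, "wz": 0}, {"dx": 0.08, "dy": 0, "dz": 0, "wx": 0, "wy": 0, "wz": 0}, {"dx": 0.12, "dy": 0, "dz": 0, "wx": 0, "wy": 0, "wz": 0}, {"dx": 0.13, "dy": 0, "dz": 0, "wx": 0, "wy": 0, "wz": 0}, {"dx": 0.13, "dy": 0, "dz": 0, "wx": 0, "wy": 0, "wz": 0}]}}

```text
clock: 8.7
tool_pos: [0.3308, -0.3334, 0.3897]
eef_rot: [-0.357, 0.611, -0.61, 0.356]
contact_force: [0.1, 0.1, 0.3]
opening: 0.006
```

```bash
python3 st.py
python3 - <<'E'
from h import *
im=r.snapshot("side")[:,:,::-1]; cv2.imwrite('pics/side2.png',im)
im=r.snapshot("top")[:,:,::-1].copy(); cv2.imwrite('pics/top2.png',im)
a=cv2.imread('pics/top0.png')
cv2.imwrite('pics/cmp.png',np.hstack([cv2.resize(x[120:280,110:320],None,fx=1.9,fy=3.0) for x in (a,im)]))
from scipy.optimize import least_squares
for x in (a,im):
    m=(x.max(2)<60).astype(np.uint8); n,l,st,ce=cv2.connectedComponentsWithStats(m)
    print([ (st[j].tolist(),ce[j].round(2)) for j in range(1,n) if 195<ce[j][0]<300 and 150<ce[j][1]<280 and st[j,4]>30])
    for nm,mm in (('silver',(x.min(2)>185)),('orange',(x[:,:,2]>180)&(x[:,:,0]<60)&(x[:,:,1]<170)),('yel',(x[:,:,2]>150)&(x[:,:,0]<60)&(x[:,:,1]>150))):
        n,l,st,ce=cv2.connectedComponentsWithStats(mm.astype(np.uint8)); print(nm,[(st[j,4].item(),ce[j].round(1).tolist()) for j in range(1,n) if st[j,4]>150])
E
```

```text
t 8.7 tcp [ 0.3308 -0.3334  0.3897] tip [ 0.3306 -0.3334  0.2237] zyaw -29.44 F [0.09 0.11 0.3 ] op 0.006 down [-0.0011 -0.     -1.    ] q [ 0.98  0.54 -0.44  2.03  0.37  0.65 -0.22]
4 [0.5837 0.1916] tool delta xz [-5.816e-01 -3.000e-04 -3.760e-02]
3 [0.5886 0.1293] tool delta xz [-5.298e-01 -3.000e-04 -2.700e-03]
2 [0.5693 0.07  ] tool delta xz [-4.686e-01 -3.000e-04  9.600e-03]
1 [0.5287 0.0225] tool delta xz [-4.073e-01 -2.000e-04 -2.400e-03]
0 [ 0.4731 -0.0058] tool delta xz [-3.553e-01 -2.000e-04 -3.690e-02]
[([215, 155, 12, 11, 90], array([220.16, 160.06])), ([203, 189, 76, 46, 649], array([244.43, 203.53])), ([276, 256, 12, 12, 98], array([281.58, 261.01]))]
silver [(264, [296.2, 236.3])]
orange [(389, [193.5, 135.5]), (404, [144.6, 176.4]), (408, [87.2, 192.8]), (436, [157.8, 259.4])]
yel [(527, [220.4, 247.5])]
[([215, 155, 12, 11, 90], array([220.16, 160.06])), ([203, 189, 76, 46, 648], array([244.38, 203.5 ])), ([276, 256, 12, 12, 95], array([281.54, 260.97]))]
silver [(274, [296.2, 236.2])]
orange [(392, [193.6, 135.5]), (407, [144.7, 176.4]), (410, [87.2, 192.7]), (442, [157.9, 259.4])]
yel [(541, [220.4, 247.6])]
```

View pics/cmp.png

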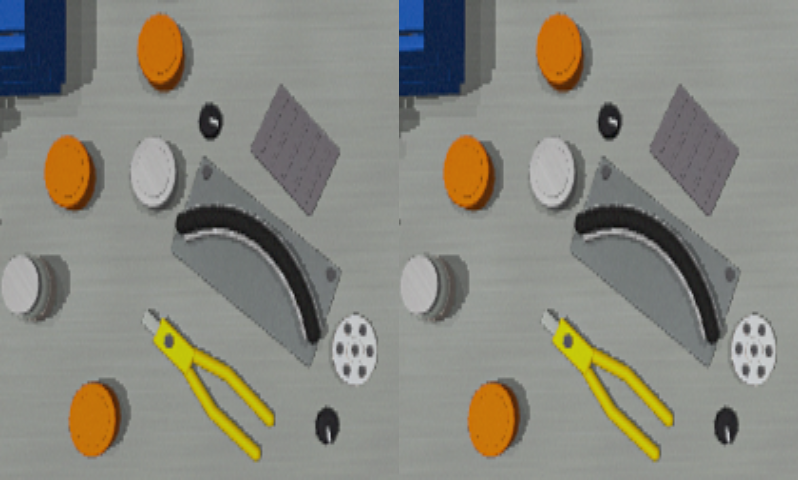

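View pics/side2.png

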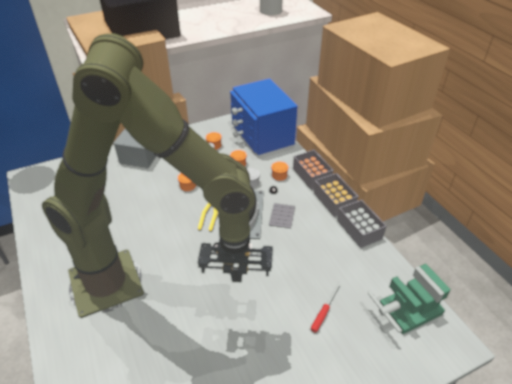

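The before and after top views match: the bar's centroid moved less than 0.1 px, from (244.4,203.5) to the same, and nothing else shifted. The arm is clear of everything, so I'm handing in.

```bash
python3 -c "
from plant import r
print(r.finish_job())"
```

```text
the job is handed in; nothing more can be done
None
```

I pressed the bar down at the tin end with the shut fingertips, ran along the whole curve to the pulley end, and lifted straight off. The job is handed in; it reports no verdict.

- **Depth:** at each check along the stroke, taken every half second, the bar was pressed about 4.6 to 6 mm with 4.7 to 6.4 N. That is well short of the 12 mm stop. I have no readings between those checks.
- **Path:** the fingertips stayed within about 2 mm of the bar's centreline, starting about 1.5 mm from the tin-end point and finishing on the pulley-end point. Sideways drag stayed near 5 N.
- **After lift-off:** the force reading went back to about zero. The top view matches the one from before the stroke to about 0.1 pixel for the edge, knobs, pulley, crimper and orange tins. The tin, jar and pad I compared only by eye, and saw no shift. The driver I did not compare closely.
- **Spring-back:** I did not measure this on its own. The bar's outline in the top view is the same size and place as before, but the arm mostly hid the bar in the last side picture.

The job took about 9 s of the 42 s allowed, and none of my checks disagreed.

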